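Wedge up a microscope stage insert in its levelling nest

ROBOT

A 7-joint arm with a two-finger parallel gripper is mounted at the origin on the work surface. World frame = base frame: x ahead of the robot, y to its left, z up, the work surface at z = 0. Lengths are in m, angles in rad, forces in N, time in s.
With the tool pointing down it reaches from about 0.35 to 0.9 m from the base axis. Payload 7.2 kg.
Tool frame: the origin (TCP) lies between the finger pads; the fingertips stand 14 mm ahead of it and the grasp point (between the pads) lies 5 mm behind it (robot.tips_ahead is the z of the fingertips in the tool frame, in m); z points along the fingers, y is the line along which they close (so a half turn about z gives the same grasp; the last joint's range is limited). The gripper opens to 88 mm and grips with 3 to 60 N. Pads are 20 mm wide; open, the fingers measure 115 mm over their backs; the gripper's body (75 mm by 178 mm) begins 61 mm behind the grasp point.
Start: joints at [-1.351, 0.411, -0.013, 1.596, 0.006, 1.134, -0.082], TCP at [0.177, 0.599, 0.237] pointing down, gripper open.
Joint ranges: [-2.95, 2.95], [-0.29, 1.99], [-1.47, 1.44], [0.14, 2.54], [-1.03, 4.17], [0.13, 1.85], [-2.86, 2.86]. Speed limits (rad/s): [2.39, 2.39, 3.01, 3.01, 3.14, 3.14, 3.14].

INTERFACE

Orientations are given as a 3x3 rotation matrix whose columns are the frame's x, y, z axes.
In Python, from workcell import robot gives the robot as it stands.
- The arm moves only by the shell command python3 -m handwheel 'ROWS' [OPENING] [FORCE]. ROWS is JSON, a list of rows, each a list of 6 numbers: the shift along the tool's x, y, z in mm, then the turn, a rotation vector about the tool's x, y, z in degrees. In form: [[dx, dy, dz, wx, wy, wz], ...]. A call has 1 to 10 rows; each row shifts and turns the commanded pose from where the row before left it, along the tool's axes as they then stand; what a row does not reach is not made up. A row lasts 1/8 s, in which the tool goes at most 62.5 mm and 10.7 degrees, less where a joint would pass 70% of its speed; a pose out of reach is approached as far as the arm can. A call with a gripper value outside its range is refused whole. OPENING is the closure in counts, from 0 (fully open) to 255 (shut), set as the call begins (- or left out, the last holds). The fingers move at their own pace and stop on an object; FORCE is the grip in N (left out, the last holds). Time passes only in rows, so rows that do not move let the fingers close. It gives the time, the measured TCP pose, the force and the opening at its end, in the units of the state.
- robot.observe(): the state, without advancing time (a new reading comes with each control period).
- robot.snapshot(name): name is "side" or "top"; returns (picture, depth): 420x560x3 uint8, red, green, blue; 420x560 float32, m along the optical axis (not along the pixel's ray), 0 where there is no reading.
- robot.calibration(name): a dict with "fx", "fy", "cx", "cy" (pixels), "extrinsics" (4x4, takes a point from camera to world coordinates). Camera axes: x right, y up, looking along -z (the intrinsics and any distortion apply to the point x, -y, -z); pixel columns grow to the right and rows downward; lengths in m; the calibration is good to about 2 mm. A picture is of the moment at which its call begins. calibration takes no time and is no camera call.
- robot.hand_in(): hands the job in, once; it reports no verdict.
The state is a dict: "t": time; "joint_pos": joint angles; "joint_velocities": joint speeds; "joint_torque": joint torques, N m; "eef_pos": TCP position; "orientation": TCP orientation; "contact_force": force on the tool from outside, world axes, zero at the start; "wrist_torque": the same for the moment, N m; "finger_gap": finger opening in m.
Only numpy, scipy, OpenCV 4.12 (cv2) and the standard library are available. Lean on these libraries where they do the work, as an engineer would, in place of code of your own. Each camera call takes 0.05 s, during which the arm holds its last target. There are 200 camera calls.

TASK

Set the microscope stage insert down flat and square in the pocket of the levelling nest and let go of it, then take the wedge (the sloping piece, not the flat spacer), lay it flat on the nest's apron and push it, thin end first, through the gap under the front of the insert until that end has just lifted off its front rests, about 2 to 5 mm, with the back still down. Finish while still gripping the wedge there, the insert's front carried by the wedge alone and your gripper clear of the insert; do not drop the insert in, and leave everything else on the bench where it is.

Things in the scene. Friction and masses are not known exactly. Their poses are not given: they have to be found in the camera images.
- nest: levelling nest, a fixed dark metal jig. Base plate 8 mm thick, x -177 to +65 mm, y -56 to +56 mm. Origin: bench level, below the pocket's centre; x runs along the plate from its bare apron (x -177 to -60 mm) to the pocket's back wall, z up. The pocket's floor is the plate; a rest across the back (x 30 to 52 mm) and two front rests stand on it, all with tops 16 mm above the bench
- pocket (a point): centre of the nest's pocket at the level of the rests' tops (16 mm above the bench); axes as the nest. Pocket inside 105 mm (x) by 75 mm (y), so 2.5 mm clear all round the insert; walls 8 mm thick, tops 28 mm above the bench, inner faces flared outward at 45 degrees over the top 4 mm
- gap (a point): middle of the opening in the pocket's front (-x) wall, at the plate's top, 8 mm above the bench, 56 mm from the pocket's centre; axes as the nest. The front wall is only two corner lips (8 mm thick, |y| over 25 mm), leaving this gap 50 mm wide: the wedge goes through it from the apron along +x, under the insert, whose underside is 8 mm above the plate
- front_rests: the two front rests of the nest: steel pads 12 mm square, 8 mm high on the plate, tops 16 mm above the bench, at x = -46 mm, y = +31 and -31 mm in the nest; same origin and axes as the nest, fixed to it
- insert: stage insert: bare aluminium plate 100 x 70 x 12 mm (x, y, z) with a grip bar 50 mm (x) by 22 mm (y) standing on its middle, bar top 44 mm above the underside, a thin glass strip either side of the bar. Loose, 0.2 to 0.42 kg. Origin: centre of the underside, z up. Starts flat on the bench left (+y) of the nest. It fits either way round (half turn)
- wedge: steel wedge, loose, 0.22 kg, flat on the bench right (-y) of the nest. 34 mm wide (y). Origin: on the underside below the centre of its grip tab; x points from tab to thin end. Tab 26 mm (x) by 22 mm (y), top 52 mm above the underside; its foot (x -13 to 13 mm) is 15 mm high. The top slopes evenly from 15 mm high at x = 13 mm to 3 mm at x = 83 mm (thin end)
- spacer: flat spacer, NOT the wedge: same steel, same tab, same 96 mm length and 34 mm width, but its foot is 15 mm high all along (no slope). Loose; it lies beside the wedge, either of them may be the nearer one. Origin and axes as the wedge. Not needed
- oil_bottle: small amber bottle, 34 mm across, 65 mm high; origin at the centre of its underside. Not needed
- slide_box: blue plastic slide box 90 x 140 x 34 mm; origin at the centre of its underside. Not needed
- beaker: glass beaker, 68 mm across, 75 mm high; origin at the centre of its underside. Not needed
- screwdriver: screwdriver with a black handle lying on the bench near the robot. Not needed
- dish: round glass dish 90 mm across, 15 mm high; origin at the centre of its underside. Not needed
Mind the look-alikes: they are no part of the job. What is shaped like the insert but red is not meant.

How it is judged:
On the way:
1. the insert lies flat and square in the nest's pocket, on its rests, let go, with no wedge under it (horizontal distance between insert and pocket below 0.006 m and angle between the x axis of insert and the x axis of nest, either way round below 0.1 rad and z of insert in the frame of pocket between -0.002 and 0.0018 m and angle between insert's own z axis and vertical below 0.01 rad and contact force between each of the arm, the fingers and insert below 0.1 N and contact force between wedge and insert below 0.05 N and linear speed of insert below 0.02 m/s), for 0.2 s.
At the end, for the whole second after the job is handed in: Insert in the pocket (6 mm, 0.1 rad), front lifted 1.4 to 6.2 mm (tilt 0.014 to 0.062 rad), off the front rests, back still down; wedge flat on the plate within 2.5 mm, pressing on the insert (over 0.3 N), gripped (over 1 N); arm off the insert; insert and wedge still (horizontal distance between insert and pocket below 0.006 m and angle between the x axis of insert and the x axis of nest, either way round below 0.1 rad and angle between insert's own z axis and vertical between 0.014 and 0.062 rad and contact force between insert and front_rests below 0.05 N and z of insert in the frame of pocket below 0.0042 m and contact force between wedge and insert above 0.3 N and contact force between the fingers and wedge above 1 N and contact force between each of the arm, the fingers and insert below 0.1 N and z of wedge in the frame of nest between 0.005 and 0.0105 m and angle between wedge's own z axis and vertical below 0.06 rad and x of wedge in the frame of nest below -0.05 m and linear speed of each of insert, wedge below 0.01 m/s); the arm keeps its last pose, push and grip.
It fails at once if the spacer or another bystander is moved more than 30 mm (distance of any of spacer, oil_bottle, slide_box, beaker, screwdriver, dish from where it was at the start of the episode above 0.03 m).
It fails at once if the insert is dropped into the nest (falls free over it, from about 10 mm or more) (contact force between each of the arm, the fingers and insert below 0.05 N and horizontal distance between insert and pocket below 0.06 m and z of insert in the frame of pocket above 0.004 m and linear speed of insert above 0.3 m/s).
It also fails if it takes over 54 s, if anything falls off the work surface, if the arm or the gripper's body presses on something with over 40 N, if the wrist force passes 120 N, or if a joint passes its speed limit or range.

## Working session

There is one attempt and no reset: what is moved stays moved. The work goes in short steps, Python scripts to look and compute and a shell command to move; the robot and the scene stay as the last step left them, time stands still between calls to the robot, and variables do not carry over. Pictures are saved under pics/ and viewed, on a budget of 10 in all, crops included, one or two more only if the job needs it, and the job is handed in when it is done.

```bash
mkdir -p pics; cat > h.py <<'E'
import numpy as np, cv2
from workcell import robot
def snap(n,save):
    im,d=robot.snapshot(n); cv2.imwrite(f'pics/{save}.png',im[:,:,::-1]); np.save(f'pics/{save}.npy',d); return im,d
def cloud(n,d):
    c=robot.calibration(n); v,u=np.mgrid[:d.shape[0],:d.shape[1]]
    P=np.stack([(u-c['cx'])/c['fx']*d,-(v-c['cy'])/c['fy']*d,-d],-1); E=np.array(c['extrinsics'])
    return P@E[:3,:3].T+E[:3,3]
E
python3 - <<'E'
from h import *
print(robot.observe())
for n in('top','side'):
    c=robot.calibration(n); print(c)
    im,d=snap(n,n+'0')
E
ls
```

```text
{'t': 0.0, 'joint_pos': array([-1.35118836,  0.41187519, -0.01272747,  1.59703709,  0.00560032,
        1.13430606, -0.08221572]), 'joint_velocities': array([ 0.00197113,  0.00063449,  0.00081852,  0.00043747,  0.00080129,
       -0.00330359,  0.00045481]), 'joint_torque': array([-1.44805413e-04, -5.87952375e+01,  6.41907211e-01, -2.91081369e+01,
       -5.36615134e-02,  1.80697680e-02,  1.29473965e-04]), 'eef_pos': array([0.17729983, 0.59881864, 0.23582723]), 'orientation': array([[-9.58874986e-01,  2.83828542e-01, -3.47629538e-04],
       [ 2.83828734e-01,  9.58873736e-01, -1.55160534e-03],
       [-1.07057048e-04, -1.58646280e-03, -9.99998736e-01]]), 'contact_force': array([ 0.41004662, -0.0699802 ,  0.62801005]), 'wrist_torque': array([ 0.00386707, -0.01437358,  0.01647437]), 'finger_gap': 0.08765386991034468}
{'fx': 385.5184706714705, 'fy': 385.5184706714705, 'cx': 278.1393916071512, 'cy': 208.23019618019197, 'extrinsics': array([[ 6.60433624e-03,  9.84363203e-01, -1.76026893e-01,
         3.71811107e-01],
       [-9.99978176e-01,  6.47058547e-03, -1.33380684e-03,
         6.12739562e-02],
       [-1.73953319e-04,  1.76031860e-01,  9.84384454e-01,
         1.19164420e+00],
       [ 0.00000000e+00,  0.00000000e+00,  0.00000000e+00,
         1.00000000e+00]])}
{'fx': 489.3004990545005, 'fy': 489.3004990545005, 'cx': 283.9458202438871, 'cy': 212.59719706512297, 'extrinsics': array([[ 0.99589769,  0.06121003, -0.06664182,  0.48369166],
       [-0.09009499,  0.73919848, -0.66743427, -0.80312914],
       [ 0.00840786,  0.67070034,  0.74168077,  1.03188341],
       [ 0.        ,  0.        ,  0.        ,  1.        ]])}
h.py
pics
```

View pics/top0.png

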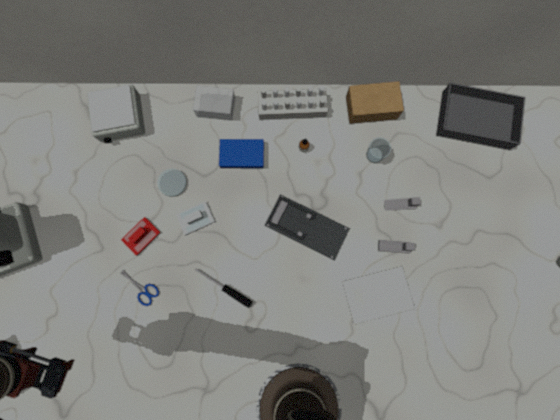

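View pics/side0.png

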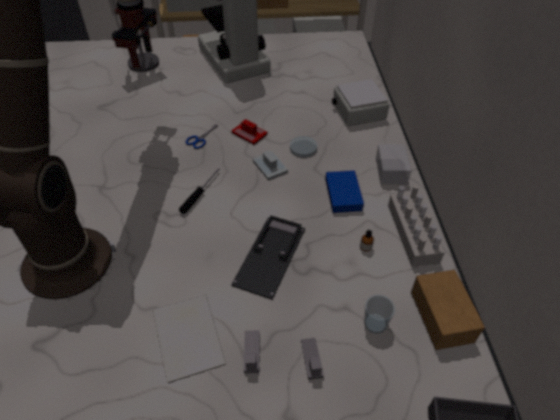

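The top view shows the insert (grey-white, bar on it) at about (198,218) and the red look-alike at (141,236). The nest is at (307,227), with its pocket to the upper left and its apron to the lower right. The two steel pieces are at (403,204) and (397,246), tabs at their right ends. Next I measure heights and enlarge both pieces.

```bash
python3 - <<'E'
from h import *
a=[]
for n in('top','side'):
    im=cv2.imread(f'pics/{n}0.png'); d=np.load(f'pics/{n}0.npy'); P=cloud(n,d)
    b=im[150:260,240:440] if n=='top' else im[215:385,220:345]
    cv2.imwrite(f'pics/c_{n}.png',0*b)
    a.append(cv2.convertScaleAbs(cv2.resize(b,None,fx=600/b.shape[1]*(.95 if n=='top' else .6),fy=600/b.shape[1]*(.95 if n=='top' else .6),interpolation=cv2.INTER_CUBIC),alpha=1.6))
    print(n,'bench z',np.median(P[...,2][(P[...,0]>.35)&(P[...,0]<.6)&(abs(P[...,1])<.4)&(d>0)]))
    if n=='top': print('noise',np.std(P[300:310,450:460,2]))
    rois=dict(insert=(180,200,217,238),pA=(380,192,425,216),pB=(374,234,420,258)) if n=='top' else dict(insert=(250,148,290,182),pA=(298,332,326,382),pB=(238,326,266,376))
    for k,(x0,y0,x1,y1) in rois.items():
        q=P[y0:y1,x0:x1]
        for lo,hi in((.006,.02),(.006,.1),(.035,.1)):
            m=(q[...,2]>lo)&(q[...,2]<hi); p=q[m]
            if len(p)<5: continue
            r=cv2.minAreaRect((p[:,:2]*1000).astype(np.float32)); print(k,lo,hi,len(p),[np.round(t,1) for t in r],'z',np.round(np.percentile(p[:,2]*1000,[10,50,95]),1))
    q=P[190:262,260:355] if n=='top' else P[212:300,228:310]
    m=(q[...,2]>.004)&(q[...,2]<.05); p=q[m]; print('nest',cv2.minAreaRect((p[:,:2]*1000).astype(np.float32)),cv2.boxPoints(cv2.minAreaRect((p[:,:2]*1000).astype(np.float32))))
H=max(x.shape[0] for x in a)
cv2.imwrite('pics/crop1.png',a[0]); cv2.imwrite('pics/crop2.png',a[1]); print(a[0].shape,a[1].shape)
E
```

```text
top bench z 0.000906600092423826
noise 0.002236168705137081
insert 0.006 0.02 566 [array([551.3, 317.6]), array([ 89.7, 109.6]), np.float64(9.8)] z [ 9.4 12.5 16.9]
insert 0.006 0.1 722 [array([551.3, 317.6]), array([ 89.7, 109.6]), np.float64(9.8)] z [ 9.7 13.5 45.4]
insert 0.035 0.1 135 [array([550.6, 319.7]), array([22.5, 50.3]), np.float64(24.5)] z [40.5 43.9 47.9]
pA 0.006 0.02 219 [array([ 602.9, -316.8]), array([45.2, 94.3]), np.float64(0.6)] z [ 7.1 11.  17.2]
pA 0.006 0.1 323 [array([ 598.4, -316.4]), array([98.7, 43.6]), np.float64(84.3)] z [ 7.7 13.2 53.3]
pA 0.035 0.1 85 [array([ 601.7, -352.3]), array([22.9, 26.5]), np.float64(0.7)] z [40.1 51.2 54.7]
pB 0.006 0.02 302 [array([ 473. , -292.3]), array([52.3, 97.2]), np.float64(0.1)] z [11.6 14.7 18.7]
pB 0.006 0.1 402 [array([ 473. , -292.1]), array([52.3, 97.7]), np.float64(0.1)] z [12.  15.8 52.3]
pB 0.035 0.1 78 [array([ 463.9, -327.1]), array([25.6, 20.8]), np.float64(88.0)] z [43.  50.8 54.4]
nest ((532.05322265625, -28.3052978515625), (222.2450408935547, 293.9660339355469), 0.3902026414871216) [[ 419.9323   117.9175
[... 567 characters left out ...]
 ]), array([48.5, 93.4]), np.float64(3.4)] z [ 7.3 14.5 54.1]
pA 0.035 0.1 168 [array([ 598.7, -352.8]), array([22.2, 28.6]), np.float64(4.0)] z [41.9 51.7 55.2]
pB 0.006 0.02 441 [array([ 461.6, -290.1]), array([ 47.1, 105.9]), np.float64(3.1)] z [12.8 15.7 18.6]
pB 0.006 0.1 649 [array([ 461.6, -290.1]), array([ 47.1, 105.9]), np.float64(3.1)] z [13.3 17.  54.1]
pB 0.035 0.1 170 [array([ 462. , -328.2]), array([28.6, 21.7]), np.float64(86.2)] z [42.6 52.2 55.7]
nest ((521.91064453125, -15.7864990234375), (287.9443664550781, 223.32191467285156), 84.65391540527344) [[ 397.32132 -148.7288 ]
 [ 619.67175 -169.53603]
 [ 646.5      117.15581]
 [ 424.14954  137.96303]]
(313, 570, 3) (490, 360, 3)
```

View pics/crop2.png

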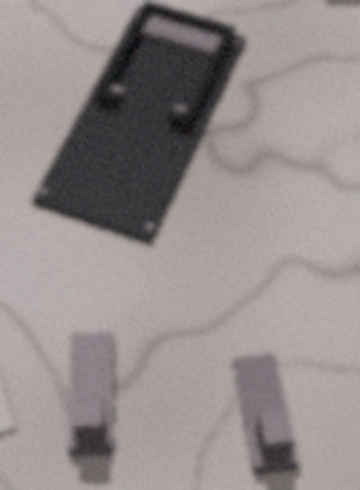

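View pics/crop1.png

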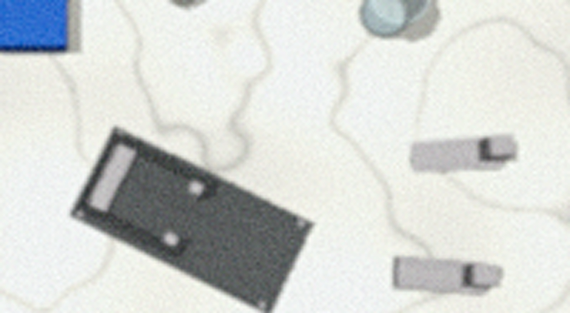

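Sloping heights (median 11 mm against a flat 15 mm) make the far piece at top (403,204) the wedge and the near one at (397,246) the spacer. In the crops, the far piece tapers visibly and the near one has a square dark front end. Next I fit the poses by silhouette.

```bash
cat > fit.py <<'E'
from h import *
from scipy.optimize import minimize
def proj(n,X,S=4):
    c=robot.calibration(n); E=np.linalg.inv(np.array(c['extrinsics'])); p=X@E[:3,:3].T+E[:3,3]
    return np.stack([c['cx']-c['fx']*p[:,0]/p[:,2], c['cy']+c['fy']*p[:,1]/p[:,2]],-1)
def box(x0,x1,y0,y1,z0,z1): return np.array([[x,y,z] for x in(x0,x1) for y in(y0,y1) for z in(z0,z1)])/1000
NEST=[box(-177,65,-56,56,0,8),box(52.5,60.5,-45.5,45.5,8,28),box(-60.5,60.5,37.5,45.5,8,28),box(-60.5,60.5,-45.5,-37.5,8,28)]
INS=[box(-50,50,-35,35,0,12),box(-25,25,-11,11,12,44)]
WEDGE=[box(-13,13,-17,17,0,15),np.vstack([box(13,13,-17,17,0,15),box(83,83,-17,17,0,3)]),box(-13,13,-11,11,0,52)]
def pts(pose,V):
    x,y,a=pose[:3]; z=pose[3] if len(pose)>3 else 0
    R=np.array([[np.cos(a),-np.sin(a),0],[np.sin(a),np.cos(a),0],[0,0,1]]); return V@R.T+[x,y,z]
def render(n,pose,parts,shape=(420,560),S=4):
    m=np.zeros((shape[0]*S,shape[1]*S),np.uint8)
    for V in parts:
        u=(proj(n,pts(pose,V))+.5)*S-.5
        cv2.fillConvexPoly(m,cv2.convexHull(np.round(u).astype(np.int32)),255)
    return cv2.resize(m,shape[::-1],interpolation=cv2.INTER_AREA)/255.
def fit(n,mask,parts,p0):
    f=lambda p:np.abs(render(n,p,parts)-mask).sum()
    s=np.array([[0,0,0],[.012,0,0],[0,.012,0],[0,0,.08]])
    r=minimize(f,p0,method='Nelder-Mead',options=dict(initial_simplex=p0+s,xatol=1e-4,fatol=.1))
    return r.x,r.fun,mask.sum()
E
python3 - <<'E'
from fit import *
for n in('top','side'):
    g=cv2.imread(f'pics/{n}0.png').max(2); P=cloud(n,np.load(f'pics/{n}0.npy'))
    x0,y0,x1,y1=(255,185,360,268) if n=='top' else (225,208,312,302)
    m=np.zeros_like(g); m[y0:y1,x0:x1]=(g[y0:y1,x0:x1]<(105 if n=='top' else 85))*255
    c=max(cv2.findContours(m,0,2)[0],key=cv2.contourArea); M=np.zeros_like(g); cv2.drawContours(M,[c],-1,1,-1)
    M=cv2.morphologyEx(M,cv2.MORPH_CLOSE,np.ones((7,7)))
    p=P[M>0]; c0=np.median(p,0)
    print(n,'bench grey',np.median(g[y0:y1,x0:x1]), c0)
    best=min((fit(n,M.astype(float),NEST,np.array([c0[0]+.05*np.cos(a),c0[1]+.05*np.sin(a),a])) for a in(.9,1.1,1.3)),key=lambda r:r[1]); print('nest',best)
    # wedge: slope along length
    x0,y0,x1,y1=(380,192,425,216) if n=='top' else (298,332,326,382)
    q=P[y0:y1,x0:x1].reshape(-1,3); q=q[(q[:,2]<.025)]; 
    for yy in np.arange(-.35,-.24,.015): 
        s=q[(abs(q[:,1]-yy)<.0075)&(abs(q[:,0]-.603)<.012)]; print('w z',round(yy,3),len(s),np.round(np.median(s[:,2])*1000,1) if len(s) else 0)
E
```

```text
top bench grey 148.0 [ 0.5253472  -0.02659272  0.00869986]
nest (array([0.55221336, 0.02465729, 1.11020837]), np.float64(79.94509803921568), np.float64(2776.0))
w z -0.35 1 19.6
w z -0.335 43 14.4
w z -0.32 40 11.6
w z -0.305 39 8.7
w z -0.29 36 6.3
w z -0.275 35 3.5
w z -0.26 29 -0.2
w z -0.245 0 0
side bench grey 100.0 [ 0.52375793 -0.03965607  0.00982739]
nest (array([0.54982957, 0.02330371, 1.11344622]), np.float64(80.13725490196077), np.float64(3494.0))
w z -0.35 1 18.2
w z -0.335 0 0
w z -0.32 30 12.4
w z -0.305 58 10.4
w z -0.29 56 7.6
w z -0.275 55 4.9
w z -0.26 58 1.0
w z -0.245 2 -1.3
```

```bash
cat > go.py <<'E'
import sys; from h import *
from scipy.spatial.transform import Rotation as Ro
x,y,z,a=map(float,sys.argv[1:5]); a=np.radians(a); s=robot.observe(); R=s['orientation']
Y=np.array([np.cos(a),np.sin(a),0])
if Y@R[:,1]<0: Y=-Y
Z=np.array([0,0,-1.]); Rt=np.stack([np.cross(Y,Z),Y,Z],1)
rv=np.degrees(Ro.from_matrix(R.T@Rt).as_rotvec()); D=np.array([x,y,z])-s['eef_pos']
print('t',s['t'],'turn',np.round(rv,2),'then shift mm',np.round(Rt.T@D*1000,1),'(shift in present axes',np.round(R.T@D*1000,1),') F',np.round(s['contact_force'],1),'gap',s['finger_gap'])
E
python3 go.py 0.549 0.3195 0.13 24.4
python3 - <<'E'
from fit import *
for n in('top','side'):
    P=cloud(n,np.load(f'pics/{n}0.npy'))
    x0,y0,x1,y1=(380,192,425,216) if n=='top' else (298,332,326,382)
    q=P[y0:y1,x0:x1].reshape(-1,3); q=q[(q[:,2]>.005)&(q[:,2]<.018)&(q[:,1]>-.334)&(q[:,1]<-.285)]
    c=[]
    for y in np.arange(-.33,-.285,.01):
        s=q[abs(q[:,1]-y)<.006,0]; c.append(((s.min()+s.max())/2,(np.percentile(s,5)+np.percentile(s,95))/2)) if len(s)>5 else c.append((np.nan,)*2)
    print(n,np.round(np.array(c)*1000,1).tolist())
E
```

```text
t 0.1 turn [-7.000e-02  4.000e-02  4.911e+01] then shift mm [-408.   223.1  105.9] (shift in present axes [-435.7 -162.3  106.2] ) F [ 0.6 -0.6  0.4] gap 0.08769970644420577
top [[603.0, 599.0], [598.6, 598.8], [599.0, 598.8], [599.2, 599.2], [591.7, 597.5]]
side [[598.0, 598.0], [598.0, 596.0], [596.3, 595.8], [602.7, 595.6], [595.2, 595.2]]
```

```bash
python3 -m handwheel '[[0,0,0,0,0,10],[0,0,0,0,0,10],[0,0,0,0,0,10],[0,0,0,0,0,10],[0,0,0,0,0,9.1],[-50,28,0,0,0,0],[-50,28,0,0,0,0],[-50,28,0,0,0,0],[-50,28,0,0,0,0],[-50,28,0,0,0,0]]' 90 25
python3 -m handwheel '[[-50,28,20,0,0,0],[-50,28,25,0,0,0],[-50,25,20,0,0,0],[0,0,0,0,0,0],[0,0,0,0,0,0]]'
python3 go.py 0.549 0.3195 0.030 24.4
```

```text
t: 1.35
eef_pos: [0.4093, 0.4282, 0.2364]
orientation: [[-0.413, 0.911, -0.0], [0.911, 0.413, -0.0], [-0.0, -0.0, -1.0]]
contact_force: [-0.4, 0.6, -0.4]
finger_gap: 0.0567
t: 1.98
eef_pos: [0.5435, 0.3266, 0.1712]
orientation: [[-0.413, 0.911, -0.001], [0.911, 0.413, -0.0], [0.0, -0.001, -1.0]]
contact_force: [0.5, 0.6, -0.1]
finger_gap: 0.057
t 1.975 turn [-0.06 -0.02 -0.01] then shift mm [ -8.8   2.1 141.2] (shift in present axes [ -8.8   2.2 141.2] ) F [ 0.5  0.6 -0.1] gap 0.057046868663746274
```

```bash
python3 -m handwheel '[[-8.8,2.2,30,0,0,0],[0,0,35,0,0,0],[0,0,35,0,0,0],[0,0,25,0,0,0],[0,0,16,0,0,0],[0,0,0,0,0,0],[0,0,0,0,0,0]]'
python3 go.py 0.549 0.3195 0.030 24.4
```

```text
t: 2.85
eef_pos: [0.55, 0.3201, 0.0318]
orientation: [[-0.414, 0.91, 0.001], [0.91, 0.414, 0.001], [0.0, 0.002, -1.0]]
contact_force: [-0.8, 0.5, 0.2]
finger_gap: 0.0568
t 2.85 turn [ 0.09 -0.03  0.04] then shift mm [-0.1 -1.1  1.8] (shift in present axes [-0.1 -1.1  1.8] ) F [-0.8  0.5  0.2] gap 0.056760468728094794
```

```bash
python3 -m handwheel '[[0,0,0,0,0,0],[0,0,0,0,0,0],[0,0,0,0,0,0],[0,0,0,0,0,0],[0,0,0,0,0,0],[0,0,0,0,0,0]]' 255 40
python3 -m handwheel '[[0,0,-20,0,0,0],[0,0,-30,0,0,0],[0,0,-30,0,0,0],[0,0,0,0,0,0],[0,0,0,0,0,0]]'
python3 - <<'E'
from h import *
a=snap('side','g1')[0]; snap('top','g1t'); s=robot.observe(); print(s['eef_pos'],s['orientation'],s['finger_gap'])
a=np.ascontiguousarray(a[60:220,200:360,::-1]); cv2.imwrite('pics/g1c.png',cv2.resize(a,(600,600),interpolation=2))
E
python3 go.py 0.551 0.024 0.13 -26.3
```

```text
t: 3.6
eef_pos: [0.5497, 0.3193, 0.0308]
orientation: [[-0.413, 0.911, 0.0], [0.911, 0.413, 0.0], [0.0, 0.0, -1.0]]
contact_force: [-0.8, -0.4, 2.3]
finger_gap: 0.0218
t: 4.22
eef_pos: [0.5489, 0.3191, 0.11]
orientation: [[-0.413, 0.911, -0.001], [0.911, 0.413, -0.0], [0.0, -0.001, -1.0]]
contact_force: [0.4, 0.0, -3.9]
finger_gap: 0.0214
[0.54864585 0.3188673  0.10922344] [[-4.13377317e-01  9.10557456e-01 -2.07660207e-03]
 [ 9.10559753e-01  4.13375309e-01 -1.33761283e-03]
 [-3.59557314e-04 -2.44380907e-03 -9.99996949e-01]] 0.021368253789315027
t 4.325 turn [-0.12  0.08 50.72] then shift mm [-263.3  132.8  -20.8] (shift in present axes [-269.5 -119.8  -20.4] ) F [ 0.6 -0.5 -3.4] gap 0.021368253789315027
```

View pics/g1c.png

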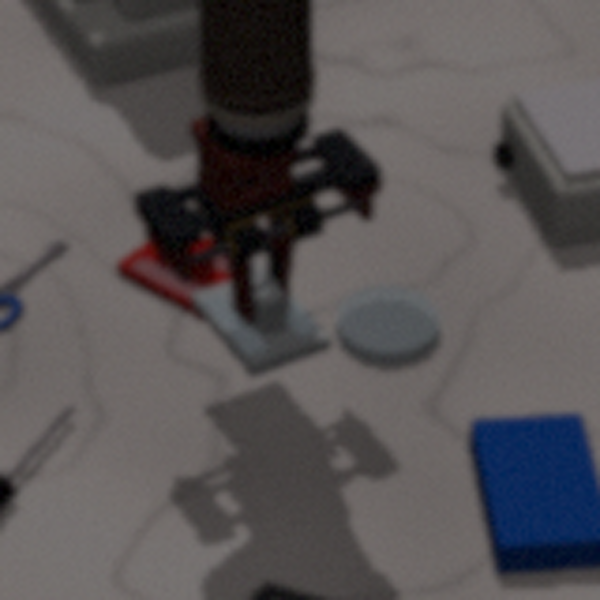

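The insert hangs level in the fingers, gripped by its bar (crop (265,310)). Now to above the nest.

```bash
python3 -m handwheel '[[0,0,-20,0,0,10],[0,0,0,0,0,10],[0,0,0,0,0,10],[0,0,0,0,0,10],[0,0,0,0,0,10.7],[-45,22,0,0,0,0],[-45,22,0,0,0,0],[-45,23,0,0,0,0],[-45,22,0,0,0,0],[-45,22,0,0,0,0]]'
python3 -m handwheel '[[-38,22,0,0,0,0],[0,0,20,0,0,0],[0,0,20,0,0,0],[0,0,0,0,0,0],[0,0,0,0,0,0],[0,0,0,0,0,0]]'
python3 go.py 0.551 0.024 0.08 -26.3
python3 - <<'E'
from h import *
s=robot.observe()
a=snap('side','g2')[0]; snap('top','g2t'); print(s['eef_pos'],s['finger_gap'])
a=np.ascontiguousarray(a[180:310,215:345,::-1]); cv2.imwrite('pics/g2c.png',cv2.convertScaleAbs(cv2.resize(a,(600,600),interpolation=2),alpha=1.8))
E
```

```text
t: 5.58
eef_pos: [0.5487, 0.0667, 0.1297]
orientation: [[0.443, 0.897, -0.001], [0.897, -0.443, -0.001], [-0.001, -0.001, -1.0]]
contact_force: [0.4, 0.5, -1.9]
finger_gap: 0.0217
t: 6.32
eef_pos: [0.5528, 0.0247, 0.0913]
orientation: [[0.443, 0.897, 0.001], [0.897, -0.443, 0.0], [0.001, 0.001, -1.0]]
contact_force: [0.1, -0.0, -2.1]
finger_gap: 0.0219
t 6.325 turn [ 0.05 -0.03  0.03] then shift mm [-1.5 -1.3 11.3] (shift in present axes [-1.5 -1.3 11.3] ) F [ 0.1 -0.  -2.1] gap 0.02189670799141305
[0.5528008  0.02473962 0.09125666] 0.02189670799141305
```

View pics/g2c.png

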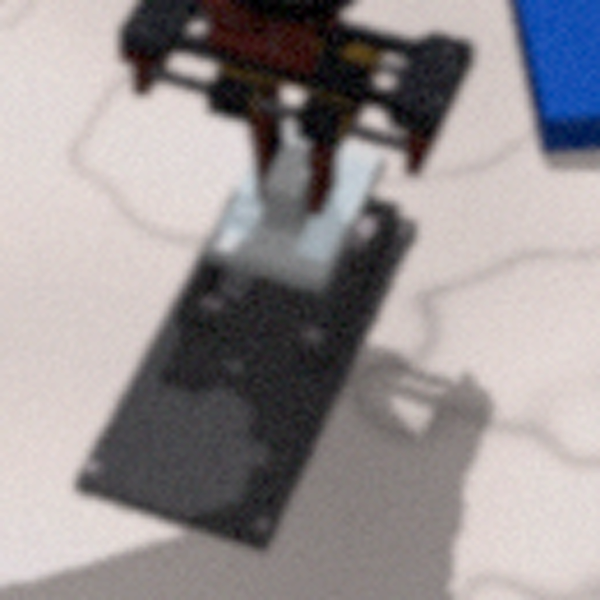

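The insert is above the pocket, its front edge running from about (205,258) to (322,292) in the crop, and the nest's rests show in front of it. Next I locate the insert's edges relative to the nest from image gradients.

```bash
cat > edge.py <<'E'
from fit import *
from scipy.ndimage import map_coordinates, gaussian_filter1d
def prof(n,img,pose,A,B,N=81):   # sample line from A to B (mm, object frame)
    X=np.linspace(np.array(A,float),np.array(B,float),N)/1000
    u=proj(n,pts(pose,X)); return gaussian_filter1d(map_coordinates(img.astype(float),[u[:,1],u[:,0]],order=1),3)
E
python3 - <<'E'
from edge import *
s=cv2.imread('pics/g2.png').max(2)
pose=[.5528,.0247,np.radians(63.7),.0605]
for y in range(-25,26,10):
    p=prof('side',s,pose,(-70,y,0),(-35,y,0)); g=np.gradient(p); i=g.argmax(); print('front y',y,'x',np.round(np.linspace(-70,-35,81)[i],1),round(g[i],1), np.round(p[::10]))
for x in (-46,-42,-38,-34,-30):
    p=prof('side',s,pose,(x,-55,12),(x,-20,12)); g=np.gradient(p); i=g.argmax(); print('right x',x,'y',np.round(np.linspace(-55,-20,81)[i],1),round(g[i],1),np.round(p[::10]))
E
```

```text
front y -25 x -47.7 1.6 [23. 25. 21. 24. 28. 39. 53. 63. 70.]
front y -15 x -49.4 1.7 [23. 22. 24. 23. 27. 43. 55. 64. 70.]
front y -5 x -47.7 1.4 [22. 24. 23. 24. 29. 41. 54. 64. 70.]
front y 5 x -49.9 1.3 [26. 28. 30. 32. 34. 45. 55. 63. 70.]
front y 15 x -44.2 0.9 [32. 35. 37. 36. 41. 49. 58. 65. 70.]
front y 25 x -40.2 2.6 [ 20.  14.  15.  14.  24.  42.  61.  85. 101.]
right x -46 y -37.9 2.0 [20. 22. 23. 28. 45. 62. 68. 68. 68.]
right x -42 y -36.2 2.2 [20. 22. 23. 27. 46. 66. 72. 73. 72.]
right x -38 y -36.2 2.6 [20. 20. 22. 28. 44. 68. 77. 79. 77.]
right x -34 y -35.8 2.6 [19. 17. 19. 29. 46. 71. 87. 91. 91.]
right x -30 y -34.4 2.9 [18. 22. 21. 28. 45. 74. 93. 97. 98.]
```

```bash
python3 - <<'E'
from edge import *
from scipy.optimize import least_squares
for n,pose in(('side',[.5498,.0233,1.1134,0]),('top',[.5522,.0247,1.1102,0])):
    s=cv2.imread(f'pics/{n}0.png').max(2).astype(float)
    W=[]
    for (x,y) in((-46,31),(-46,-31)):
        # rectified patch +-13mm about pad top
        gx,gy=np.meshgrid(np.arange(-12,12.1,.5),np.arange(-12,12.1,.5),indexing='ij')
        X=np.stack([x+gx,y+gy,0*gx+16],-1).reshape(-1,3)/1000; u=proj(n,pts(pose,X))
        v=map_coordinates(s,[u[:,1],u[:,0]],order=1).reshape(gx.shape); w=np.clip(v-(v.min()+v.max())/2,0,None)
        W.append((round((w*gx).sum()/w.sum(),1),round((w*gy).sum()/w.sum(),1),v.min(),v.max()))
    print(n,'pads offset from model',W)
    def half(A,B,ax,lab):
        p=prof(n,s,pose,A,B); h=(p[:5].mean()+p[-5:].mean())/2; i=np.argmax((p-h)*(p[0]-h)<0); c=np.linspace(A[ax],B[ax],81)[i]; print(n,lab,round(c,1),end='; ')
    for y in(-35,0,35): half((-195,y,0 if n=='side' else 8),(-165,y,0 if n=='side' else 8),0,'front-177')
    for x in(-160,-130,-100): half((x,-72,0 if n=='side' else 8),(x,-42,0 if n=='side' else 8),1,'right-56')
    for x in(-160,-130,-100): half((x,72,8),(x,42,8),1,'left56')
    for y in(-20,0,20): half((15,y,16),(41,y,16),0,'rest30')
    print()
E
```

```text
side pads offset from model [(np.float64(4.4), np.float64(0.9), np.float64(15.191137525251705), np.float64(65.84942637834135)), (np.float64(4.8), np.float64(2.0), np.float64(11.286424142307887), np.float64(65.41140855284188))]
side front-177 -176.6; side front-177 -176.2; side front-177 -175.5; side right-56 -56.2; side right-56 -55.5; side right-56 -55.1; side left56 54.8; side left56 55.5; side left56 55.5; side rest30 31.2; side rest30 30.6; side rest30 31.2; 
top pads offset from model [(np.float64(0.0), np.float64(-0.4), np.float64(37.74415288224805), np.float64(125.57929597910626)), (np.float64(0.2), np.float64(-0.4), np.float64(37.365644108714875), np.float64(124.51702352611301))]
top front-177 -176.2; top front-177 -176.6; top front-177 -176.2; top right-56 -54.4; top right-56 -54.4; top right-56 -55.5; top left56 55.5; top left56 55.5; top left56 55.5; top rest30 30.3; top rest30 30.9; top rest30 30.9;
```

```bash
python3 - <<'E'
from h import *
a=cv2.imread('pics/g2t.png')[170:270,250:360]; b=cv2.imread('pics/g2.png')[195:265,235:325]
a=cv2.resize(a,(400,364),interpolation=2); b=cv2.convertScaleAbs(cv2.resize(b,(400,311),interpolation=2),alpha=1.8)
c=np.zeros((364,800,3),np.uint8); c[:,:400]=a; c[:311,400:]=b; cv2.imwrite('pics/g3c.png',c)
E
```

```text
(no output)
```

View pics/g3c.png

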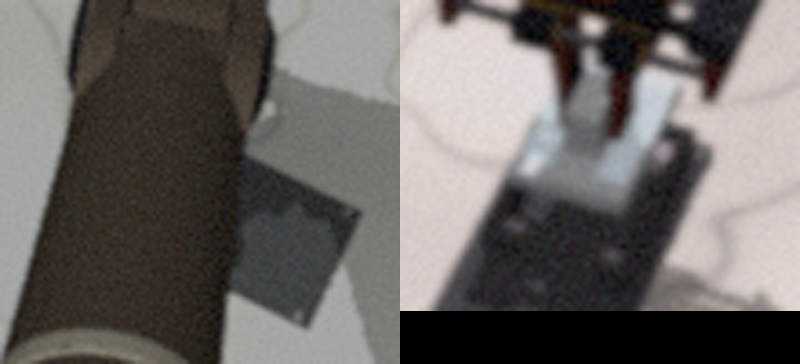

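```bash
python3 -m handwheel '[[-3.5,-2,15,0,0,0],[0,0,10,0,0,0],[0,0,0,0,0,0],[0,0,0,0,0,0],[0,0,0,0,0,0]]'
cat > meas.py <<'E'
from edge import *
import sys
s0=robot.observe(); im,_=snap('side',sys.argv[1]); s=im.max(2).astype(float); e=s0['eef_pos']
NS=[.5502,.0241,np.radians(63.75)]
R=s0['orientation']; yaw=np.arctan2(R[1,0],R[0,0]); d=e[:2]-NS[:2]; c,q=np.cos(NS[2]),np.sin(NS[2])
print('tcp',e,'yaw',np.degrees(yaw),'rel nest-side',np.round([1e3*(c*d[0]+q*d[1]),1e3*(-q*d[0]+c*d[1])],1))
zz=e[2]-.0308; P=NS+[zz]
def half(A,B,ax):
    p=prof('side',s,P,A,B); h=(np.percentile(p,10)+np.percentile(p,90))/2; i=np.argmax((p-h)*(p[0]-h)<0); return round(float(np.linspace(A[ax],B[ax],81)[i]),1)
print('front bottom x(-50):',[half((-64,y,0),(-42,y,0),0) for y in(-25,-18,-11,-4,3,10)])
print('right top y(-35):',[half((x,-50,12),(x,-22,12),1) for x in(-46,-42,-38,-34,-30)])
print('front top/face x:',[half((-64,y,12),(-30,y,12),0) for y in(-25,-18,18,25)])
print('bar front y(-11,+11) z38:',half((-25,-25,20),(-25,-2,20),1),half((-25,25,20),(-25,2,20),1))
a=im[190:280,215:335,::-1]; b=cv2.convertScaleAbs(cv2.resize(a,(800,600),interpolation=2),alpha=1.8)
for V in(box(-50,50,-35,35,0,12),box(-25,25,-11,11,12,44),box(-52.5,52.5,-37.5,37.5,28,28)-[0,0,zz]):
    for k,p in enumerate((proj('side',pts(P,V))-[215,190])*6.667): cv2.circle(b,tuple(np.int32(p)),4,(0,255,0) if V[0,2]>=0 and V is not None else (0,0,255),1)
cv2.imwrite(f'pics/{sys.argv[1]}c.png',b)
E
python3 meas.py g4
```

```text
t: 7.05
eef_pos: [0.5493, 0.0223, 0.0659]
orientation: [[0.443, 0.897, 0.001], [0.897, -0.443, 0.0], [0.0, 0.0, -1.0]]
contact_force: [0.1, 0.3, -2.8]
finger_gap: 0.0221
tcp [0.54931839 0.02230578 0.06591837] yaw 63.706048604001765 rel nest-side [-2. -0.]
front bottom x(-50): [-50.0, -50.2, -50.0, -50.0, -49.4, -50.2]
right top y(-35): [-37.0, -36.4, -36.0, -35.6, -35.3]
front top/face x: [-50.0, -49.5, -51.2, -51.2]
bar front y(-11,+11) z38: -14.9 11.8
```

View pics/g4c.png

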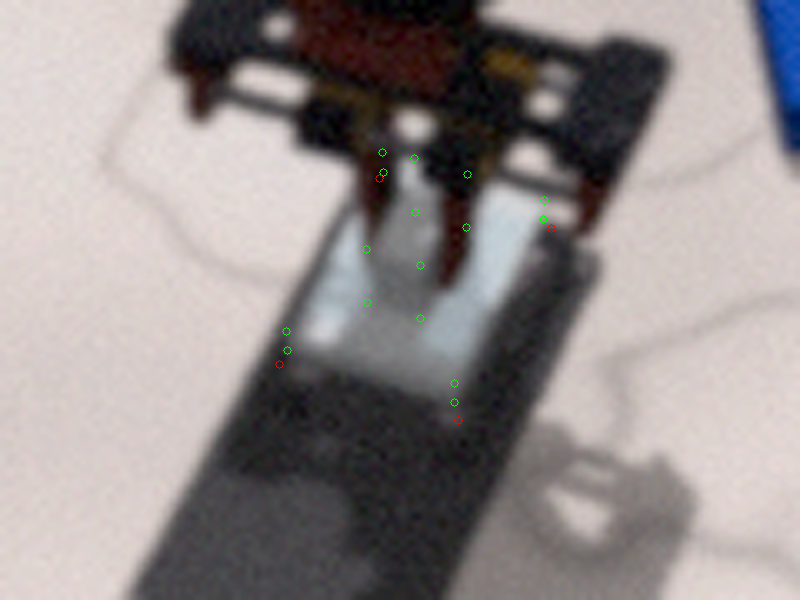

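In the overlay, the insert sits over the pocket, front edge matching, about 1 mm too far to the right (-y); the pocket corners (red, e.g. (279,364) and (458,420)) enclose it. I shift 1 mm and lower it slowly, watching the force.

```bash
python3 -m handwheel '[[0,-1,4,0,0,0],[0,0,3,0,0,0],[0,0,2,0,0,0],[0,0,1,0,0,0],[0,0,0,0,0,0]]'
python3 -m handwheel '[[0,0,2,0,0,0],[0,0,2,0,0,0],[0,0,0,0,0,0]]'
python3 go.py 0.5493 0.0223 0.0468 -26.3
```

```text
t: 7.72
eef_pos: [0.5481, 0.0228, 0.0556]
orientation: [[0.443, 0.897, -0.0], [0.897, -0.443, -0.0], [-0.0, -0.0, -1.0]]
contact_force: [-0.6, -0.8, -2.8]
finger_gap: 0.0218
t: 8.1
eef_pos: [0.548, 0.0228, 0.0515]
orientation: [[0.443, 0.897, -0.0], [0.897, -0.443, -0.0], [-0.0, -0.0, -1.0]]
contact_force: [-0.8, -0.1, -3.4]
finger_gap: 0.0219
t 8.1 turn [-0.02  0.01  0.01] then shift mm [0.1 1.4 4.7] (shift in present axes [0.1 1.4 4.7] ) F [-0.8 -0.1 -3.4] gap 0.021902690594680127
```

```bash
python3 -m handwheel '[[0,0,1.5,0,0,0],[0,0,1.5,0,0,0],[0,0,0,0,0,0]]'
python3 -m handwheel '[[0,0,1,0,0,0],[0,0,0.5,0,0,0],[0,0,0.5,0,0,0],[0,0,0,0,0,0]]'
```

```text
t: 8.48
eef_pos: [0.548, 0.0228, 0.0485]
orientation: [[0.443, 0.897, -0.0], [0.897, -0.443, -0.0], [-0.0, -0.0, -1.0]]
contact_force: [0.2, 0.3, -2.5]
finger_gap: 0.0217
t: 8.98
eef_pos: [0.5481, 0.0228, 0.0468]
orientation: [[0.443, 0.897, 0.0], [0.897, -0.443, 0.0], [0.0, -0.0, -1.0]]
contact_force: [-1.4, 0.1, -0.9]
finger_gap: 0.0219
```

```bash
python3 -m handwheel '[[0,0,0.4,0,0,0],[0,0,0,0,0,0]]'
python3 -m handwheel '[[0,0,0,0,0,0],[0,0,0,0,0,0],[0,0,0,0,0,0],[0,0,0,0,0,0],[0,0,0,0,0,0]]' 90 25
python3 -m handwheel '[[0,0,-15,0,0,0],[0,0,-40,0,0,0],[0,0,-50,0,0,0],[0,0,-20,0,0,0],[0,0,0,0,0,0]]'
python3 go.py 0.601 -0.3525 0.12 3
python3 - <<'E'
from edge import *
im,d=snap('side','p1'); P=cloud('side',d)
b=im[190:310,215:335,::-1]; cv2.imwrite('pics/p1c.png',cv2.convertScaleAbs(cv2.resize(b,(600,600),interpolation=2),alpha=1.8))
# height of insert plate top in nest frame
N=np.array([.5502,.0241]);a=np.radians(63.75); q=P.reshape(-1,3); r=(q[:,:2]-N)@np.array([[np.cos(a),-np.sin(a)],[np.sin(a),np.cos(a)]])*1000
for lab,(x0,x1,y0,y1) in dict(fl=(-42,-28,15,30),fr=(-42,-28,-30,-15),bl=(28,42,15,30),br=(28,42,-30,-15),apron=(-150,-90,-40,40),bar=(-18,18,-7,7)).items():
    m=(r[:,0]>x0)&(r[:,0]<x1)&(r[:,1]>y0)&(r[:,1]<y1); print(lab,m.sum(),np.round(np.median(q[m,2])*1000,1))
E
```

```text
t: 9.22
eef_pos: [0.5481, 0.0228, 0.0468]
orientation: [[0.443, 0.897, 0.0], [0.897, -0.443, 0.0], [0.0, -0.0, -1.0]]
contact_force: [-4.5, 0.3, 5.1]
finger_gap: 0.0217
t: 9.85
eef_pos: [0.5481, 0.0228, 0.0462]
orientation: [[0.443, 0.897, -0.0], [0.897, -0.443, -0.0], [-0.0, -0.0, -1.0]]
contact_force: [-0.2, -0.0, -0.9]
finger_gap: 0.057
t: 10.48
eef_pos: [0.5492, 0.0228, 0.1735]
orientation: [[0.443, 0.897, 0.004], [0.897, -0.443, 0.001], [0.003, 0.003, -1.0]]
contact_force: [-1.0, -0.2, 0.4]
finger_gap: 0.0565
t 10.475 turn [  0.21  -0.12 -29.29] then shift mm [-377.5   32.1   53.5] (shift in present axes [-313.7  212.5   53.2] ) F [-1.  -0.2  0.4] gap 0.05648806928605139
fl 349 406.9
fr 489 416.6
bl 27 577.4
br 83 541.6
apron 610 9.3
bar 123 561.8
```

View pics/p1c.png

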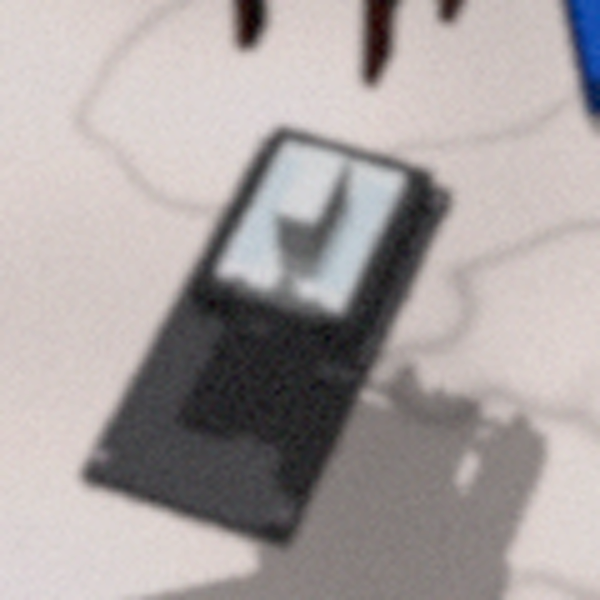

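The insert sits square in the pocket, walls showing evenly around it (corners at about (215,275), (290,140), (408,178) and (347,312)). Now the wedge.

```bash
python3 - <<'E'
from edge import *
P=cloud('side',np.load('pics/p1.npy'))
N=np.array([.5502,.0241]);a=np.radians(63.75); q=P.reshape(-1,3); q=q[q[:,2]<.07]; r=(q[:,:2]-N)@np.array([[np.cos(a),-np.sin(a)],[np.sin(a),np.cos(a)]])*1000
for lab,(x0,x1,y0,y1) in dict(fl=(-42,-28,15,30),fr=(-42,-28,-30,-15),bl=(28,42,15,30),br=(28,42,-30,-15),apron=(-150,-90,-40,40),bar=(-18,18,-7,7)).items():
    m=(r[:,0]>x0)&(r[:,0]<x1)&(r[:,1]>y0)&(r[:,1]<y1); print(lab,m.sum(),np.round(np.median(q[m,2])*1000,1))
E
python3 -m handwheel '[[0,0,0,0,0,-10],[0,0,0,0,0,-10],[0,0,0,0,0,-9.3],[-55,5,0,0,0,0],[-55,5,0,0,0,0],[-55,5,0,0,0,0],[-55,5,0,0,0,0],[-55,5,0,0,0,0],[-55,5,0,0,0,0],[0,0,0,0,0,0]]'
python3 -m handwheel '[[-40,2,30,0,0,0],[0,0,20,0,0,0],[0,0,0,0,0,0],[0,0,0,0,0,0]]'
python3 go.py 0.5995 -0.3525 0.036 3.5
```

```text
fl 25 29.6
fr 25 29.2
bl 8 30.7
br 23 29.2
apron 610 9.3
bar 55 60.7
t: 11.78
eef_pos: [0.593, -0.3109, 0.1694]
orientation: [[-0.045, 0.999, -0.003], [0.999, 0.045, -0.002], [-0.002, -0.003, -1.0]]
contact_force: [-0.1, -0.2, -0.6]
finger_gap: 0.0568
t: 12.28
eef_pos: [0.6002, -0.3433, 0.1215]
orientation: [[-0.054, 0.999, 0.0], [0.999, 0.054, 0.001], [0.001, 0.0, -1.0]]
contact_force: [0.8, -0.1, 0.5]
finger_gap: 0.0567
t 12.275 turn [ 0.02 -0.05 -0.39] then shift mm [-9.1 -1.2 85.5] (shift in present axes [-9.2 -1.2 85.5] ) F [ 0.8 -0.1  0.5] gap 0.05671656092404175
```

Insert heights agree: all four corners at 29–30 mm and the apron at 9.3 mm, both about 1.3 mm high from depth bias. Down onto the tab.

```bash
python3 -m handwheel '[[-9,-1,20,0,0,0],[0,0,30,0,0,0],[0,0,25,0,0,0],[0,0,10,0,0,0],[0,0,0,0,0,0],[0,0,0,0,0,0]]'
python3 go.py 0.5995 -0.3525 0.036 3.5
python3 -m handwheel '[[0,0,0,0,0,0],[0,0,0,0,0,0],[0,0,0,0,0,0],[0,0,0,0,0,0],[0,0,0,0,0,0],[0,0,0,0,0,0]]' 255 45
python3 go.py 0.5995 -0.3525 0.036 3.5
```

```text
t: 13.02
eef_pos: [0.5996, -0.3545, 0.0373]
orientation: [[-0.053, 0.999, 0.001], [0.999, 0.053, -0.001], [-0.001, 0.001, -1.0]]
contact_force: [-0.6, -0.0, 0.4]
finger_gap: 0.0572
t 13.025 turn [ 0.08  0.05 -0.49] then shift mm [2.  0.1 1.3] (shift in present axes [2.  0.  1.3] ) F [-0.6 -0.   0.4] gap 0.05715765795726176
t: 13.78
eef_pos: [0.5992, -0.3541, 0.0364]
orientation: [[-0.053, 0.999, 0.0], [0.999, 0.053, -0.0], [-0.0, 0.0, -1.0]]
contact_force: [-0.1, -0.6, 1.5]
finger_gap: 0.0218
t 13.775 turn [ 0.02  0.01 -0.48] then shift mm [1.6 0.4 0.4] (shift in present axes [1.6 0.4 0.4] ) F [-0.1 -0.6  1.5] gap 0.021806105139724228
```

```bash
python3 -m handwheel '[[0,0,-15,0,0,0],[0,0,-35,0,0,0],[0,0,-35,0,0,0],[0,0,0,0,0,10],[0,0,0,0,0,10],[0,0,0,0,0,9.4],[0,0,0,0,0,0]]'
python3 go.py 0.4815 -0.1133 0.1 -26.3
```

```text
t: 14.65
eef_pos: [0.5989, -0.3538, 0.1216]
orientation: [[0.443, 0.896, -0.0], [0.896, -0.443, -0.0], [-0.0, -0.0, -1.0]]
contact_force: [1.3, -0.2, -2.6]
finger_gap: 0.0215
t 14.65 turn [-0.02  0.02 -0.02] then shift mm [ 163.6 -211.8   21.6] (shift in present axes [ 163.6 -211.8   21.6] ) F [ 1.3 -0.2 -2.6] gap 0.021505216202541252
```

```bash
python3 -m handwheel '[[33,-42,0,0,0,0],[33,-42,0,0,0,0],[33,-42,0,0,0,0],[33,-42,0,0,0,0],[31.6,-43.8,12,0,0,0],[0,0,25,0,0,0],[0,0,0,0,0,0],[0,0,0,0,0,0]]'
cat > wm.py <<'E'
from edge import *
import sys
s0=robot.observe(); im,d=snap('side',sys.argv[1]); im=np.ascontiguousarray(im[:,:,::-1]); e=s0['eef_pos']
N=[.5502,.0241,np.radians(63.75),0]; R=s0['orientation']; off=float(sys.argv[2]) if len(sys.argv)>2 else 1.6
print('t',s0['t'],'tcp',e,'F',s0['contact_force'],'gap',s0['finger_gap'])
x0,y0,x1,y1=205,200,325,320; k=5; b=cv2.convertScaleAbs(cv2.resize(im[y0:y1,x0:x1],None,fx=k,fy=k,interpolation=2),alpha=1.8)
yaw=np.arctan2(R[1,0],R[0,0]); W=[e[0]+off/1e3*R[0,0],e[1]+off/1e3*R[1,0],yaw,e[2]-.0364]
dd=np.array(W[:2])-[.5495,.0245]; c,q=np.cos(N[2]),np.sin(N[2]); print('wedge in nest(world est) x,y,z mm',np.round(1e3*np.array([c*dd[0]+q*dd[1],-q*dd[0]+c*dd[1],W[3]]),1),'dyaw',np.degrees(yaw)-63.75)
def dots(pose,V,col):
    for p in (proj('side',pts(pose,np.array(V,float)/1000))-[x0,y0]+.5)*k: cv2.circle(b,tuple(np.int32(p)),3,col,1)
dots(W,[(83,17,0),(83,-17,0),(-13,17,0),(-13,-17,0),(13,17,15),(13,-17,15)],(0,255,0))
dots(N,[(-60.5,25,8),(-60.5,-25,8),(-177,56,8),(-177,-56,8)],(0,0,255))
cv2.imwrite(f'pics/{sys.argv[1]}c.png',b)
E
python3 wm.py w1
```

```text
t: 15.65
eef_pos: [0.4825, -0.1144, 0.0851]
orientation: [[0.444, 0.896, 0.001], [0.896, -0.444, -0.001], [-0.0, 0.001, -1.0]]
contact_force: [0.3, -1.0, -2.3]
finger_gap: 0.0218
t 15.65 tcp [ 0.48254247 -0.1144471   0.08510394] F [ 0.28824054 -0.95862094 -2.31606664] gap 0.021788227082972875
wedge in nest(world est) x,y,z mm [-152.6   -1.4   48.7] dyaw -0.12118380512305293
```

View pics/w1c.png

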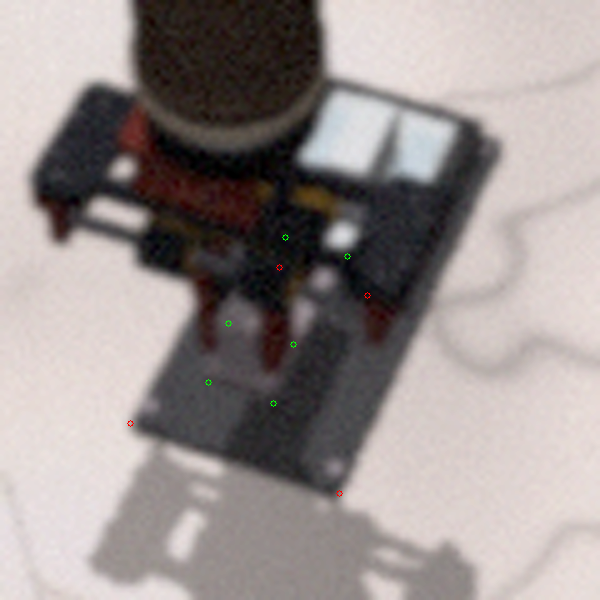

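The wedge is level over the apron, with the thin end short of the lips (red at (279,267) and (367,295)) and the insert undisturbed behind. Lowering.

```bash
python3 -m handwheel '[[0,-1,15,0,0,0],[0,0,15,0,0,0],[0,0,6,0,0,0],[0,0,0,0,0,0]]'
python3 -m handwheel '[[0,0,1.5,0,0,0],[0,0,1,0,0,0],[0,0,0.7,0,0,0],[0,0,0,0,0,0],[0,0,0,0,0,0]]'
python3 go.py 0.5495 0.0245 0.0444 -26.3
```

```text
t: 16.2
eef_pos: [0.4805, -0.1131, 0.0475]
orientation: [[0.445, 0.896, -0.002], [0.896, -0.445, -0.0], [-0.001, -0.001, -1.0]]
contact_force: [0.1, -0.3, -2.0]
finger_gap: 0.0217
t: 16.82
eef_pos: [0.4811, -0.1129, 0.0451]
orientation: [[0.444, 0.896, 0.0], [0.896, -0.444, 0.0], [0.0, 0.0, -1.0]]
contact_force: [-0.7, 0.7, -2.8]
finger_gap: 0.0216
t 16.825 turn [ 0.01 -0.01 -0.09] then shift mm [153.5   0.4   0.7] (shift in present axes [153.5   0.2   0.7] ) F [-0.7  0.7 -2.8] gap 0.021647590889879387
```

```bash
python3 -m handwheel '[[0,0,0.5,0,0,0],[0,0,0,0,0,0],[0,0,0,0,0,0]]'; python3 -m handwheel '[[0,0,0.4,0,0,0],[0,0,0,0,0,0],[0,0,0,0,0,0]]'; python3 go.py 0.5495 0.0245 0.0444 -26.3
```

```text
t: 17.2
eef_pos: [0.4811, -0.1129, 0.0445]
orientation: [[0.444, 0.896, -0.0], [0.896, -0.444, 0.0], [0.0, -0.0, -1.0]]
contact_force: [0.4, -0.3, -2.0]
finger_gap: 0.0213
t: 17.58
eef_pos: [0.4811, -0.1129, 0.0443]
orientation: [[0.445, 0.896, 0.0], [0.896, -0.445, 0.0], [0.0, 0.0, -1.0]]
contact_force: [-0.9, 1.0, 2.9]
finger_gap: 0.022
t 17.575 turn [ 0.   -0.01 -0.09] then shift mm [ 1.535e+02  4.000e-01 -1.000e-01] (shift in present axes [ 1.535e+02  2.000e-01 -1.000e-01] ) F [-0.9  1.   2.9] gap 0.022046781896217095
```

```bash
python3 -m handwheel '[[8,0,0,0,0,0],[12,0,0,0,0,0],[12,0,0,0,0,0],[8,0,0,0,0,0],[0,0,0,0,0,0],[0,0,0,0,0,0]]'; python3 wm.py w2; for i in 1; do python3 -m handwheel '[[4,0,0,0,0,0],[0,0,0,0,0,0]]'; done; python3 go.py 0.5495 0.0245 0.0444 -26.3
```

```text
t: 18.32
eef_pos: [0.4999, -0.0756, 0.0443]
orientation: [[0.443, 0.896, 0.001], [0.896, -0.443, 0.001], [0.001, 0.001, -1.0]]
contact_force: [2.5, 2.6, 3.6]
finger_gap: 0.022
t 18.325 tcp [ 0.49987172 -0.0756015   0.04428979] F [2.53358599 2.56320165 3.64154928] gap 0.02200706992356941
wedge in nest(world est) x,y,z mm [-110.1    0.2    7.9] dyaw -0.05268807170542544
t: 18.62
eef_pos: [0.5005, -0.0742, 0.0443]
orientation: [[0.445, 0.895, -0.0], [0.895, -0.445, -0.001], [-0.001, 0.0, -1.0]]
contact_force: [-0.7, -2.1, 6.2]
finger_gap: 0.0219
t 18.625 turn [ 0.01  0.04 -0.13] then shift mm [ 1.102e+02  2.000e-01 -1.000e-01] (shift in present axes [110.2  -0.   -0.2] ) F [-0.7 -2.1  6.2] gap 0.021868777474405954
```

```bash
python3 -m handwheel '[[3,0,0,0,0,0],[0,0,0,0,0,0],[0,0,0,0,0,0]]' |grep -E "eef|force"; python3 -m handwheel '[[3,0,0,0,0,0],[0,0,0,0,0,0],[0,0,0,0,0,0]]' |grep -E "eef|force"; python3 -m handwheel '[[3,0,0,0,0,0],[0,0,0,0,0,0],[0,0,0,0,0,0]]' |grep -E "eef|force"; python3 go.py 0.5495 0.0245 0.0444 -26.3
```

```text
eef_pos: [0.5016, -0.072, 0.0443]
contact_force: [-1.2, -4.5, 5.9]
eef_pos: [0.5027, -0.0697, 0.0443]
contact_force: [-2.1, -5.2, 7.1]
eef_pos: [0.5039, -0.0675, 0.0443]
contact_force: [-4.0, -5.5, 7.3]
t 19.75 turn [ 0.01  0.11 -0.22] then shift mm [ 1.027e+02  2.000e-01 -1.000e-01] (shift in present axes [102.7  -0.2  -0.3] ) F [-4.  -5.5  7.3] gap 0.021593490509290773
```

```bash
cat > tilt.py <<'E'
from edge import *
import sys
N=np.array([.5502,.0241]);a=np.radians(63.75); Rn=np.array([[np.cos(a),-np.sin(a)],[np.sin(a),np.cos(a)]])
def meas(n,d):
    P=cloud(n,d); q=P.reshape(-1,3); r=(q[:,:2]-N)@Rn*1000; z=q[:,2]*1000
    m=(abs(r[:,0])<44)&(abs(r[:,1])<30)&(abs(r[:,1])>16)&(z>22)&(z<40)
    A=np.c_[r[m,0],np.ones(m.sum())]; k=np.ones(m.sum(),bool)
    for _ in range(3):
        c=np.linalg.lstsq(A[k],z[m][k],rcond=None)[0]; k=abs(z[m]-A@c)<5
    b=(abs(r[:,0])<20)&(abs(r[:,1])<7)&(z>50)&(z<72)
    return m.sum(),'slope*1000',np.round(c[0]*1000,1),'z0',np.round(c[1],2),'xrange',np.round(np.percentile(r[m,0],[5,95])),'bar',b.sum(),np.round(np.median(z[b]),2) if b.sum() else None
print('ref',meas('side',np.load('pics/p1.npy')))
D=[]
for i in range(int(sys.argv[1])): D.append(robot.snapshot('side')[1])
if D: print('now',meas('side',np.median(D,0)))
E
python3 tilt.py 3
python3 -m handwheel '[[3,0,0,0,0,0],[3,0,0,0,0,0],[0,0,0,0,0,0],[0,0,0,0,0,0]]' |grep -E "eef|force"; python3 tilt.py 3;python3 go.py 0.5495 0.0245 0.0444 -26.3
```

```text
ref (np.int64(224), 'slope*1000', np.float64(7.1), 'z0', np.float64(29.7), 'xrange', array([-40.,  35.]), 'bar', np.int64(64), np.float64(60.78))
now (np.int64(44), 'slope*1000', np.float64(8.8), 'z0', np.float64(29.52), 'xrange', array([-43.,  42.]), 'bar', np.int64(42), np.float64(61.13))
eef_pos: [0.5065, -0.0623, 0.0443]
contact_force: [-3.8, -6.3, 8.0]
ref (np.int64(224), 'slope*1000', np.float64(7.1), 'z0', np.float64(29.7), 'xrange', array([-40.,  35.]), 'bar', np.int64(64), np.float64(60.78))
now (np.int64(43), 'slope*1000', np.float64(-14.7), 'z0', np.float64(30.43), 'xrange', array([-42.,  42.]), 'bar', np.int64(31), np.float64(61.48))
t 20.55 turn [ 0.01  0.12 -0.23] then shift mm [96.9  0.1 -0.1] (shift in present axes [96.9 -0.3 -0.3] ) F [-3.1 -6.9  6.8] gap 0.021689149070346022
```

```bash
python3 -m handwheel '[[3,0,0,0,0,0],[3,0,0,0,0,0],[3,0,0,0,0,0],[0,0,0,0,0,0],[0,0,0,0,0,0]]' |grep -E "eef|force"; python3 tilt.py 8|tail -1;python3 go.py 0.5495 0.0245 0.0444 -26.3
```

```text
eef_pos: [0.5105, -0.0543, 0.0443]
contact_force: [-3.0, -7.6, 7.3]
now (np.int64(40), 'slope*1000', np.float64(-24.6), 'z0', np.float64(31.05), 'xrange', array([-38.,  42.]), 'bar', np.int64(19), np.float64(62.66))
t 21.575 turn [ 0.01  0.12 -0.23] then shift mm [87.9  0.1 -0.1] (shift in present axes [87.9 -0.3 -0.3] ) F [-3.1 -6.7  7.8] gap 0.0219219838284026
```

```bash
python3 -m handwheel '[[2,0,0,0,0,0],[0,0,0,0,0,0],[0,0,0,0,0,0],[0,0,0,0,0,0],[0,0,0,0,0,0]]' |grep -E "eef|force"; python3 tilt.py 8|tail -1;python3 wm.py w3
```

```text
eef_pos: [0.5113, -0.0527, 0.0443]
contact_force: [-2.1, -7.6, 7.8]
now (np.int64(35), 'slope*1000', np.float64(-29.6), 'z0', np.float64(31.24), 'xrange', array([-36.,  41.]), 'bar', np.int64(14), np.float64(62.74))
t 22.6 tcp [ 0.51129459 -0.05265693  0.04431132] F [-2.97851329 -7.85839079  8.52143702] gap 0.021525752924309943
wedge in nest(world est) x,y,z mm [-84.5   0.1   7.9] dyaw -0.2907796454255376
```

View pics/w3c.png

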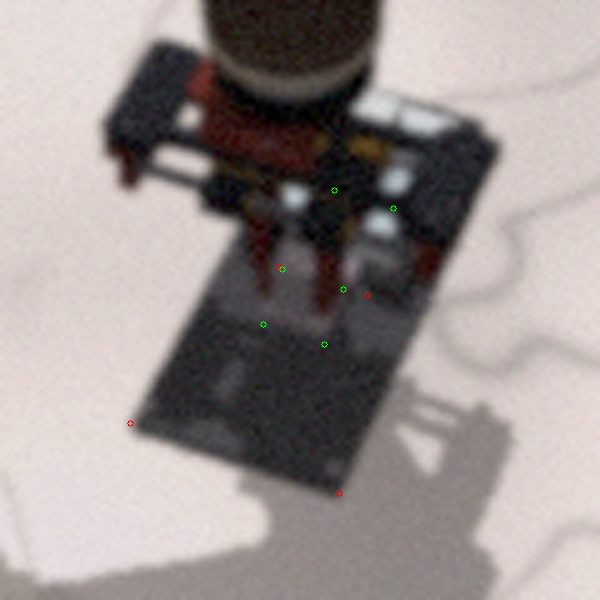

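The wedge sits flat through the gap with the fingers on its tab (about (290,260)), well in front of the insert. Slope, mid-height and travel all give a lift of about 3–4 mm, so I hand in.

```bash
python3 -c "
from workcell import robot
print(robot.hand_in()); s=robot.observe(); print(s['t'],s['eef_pos'],s['contact_force'],s['finger_gap'])"
```

```text
the job is handed in; nothing more can be done
None
the job is handed in; nothing more can be done
```

I set the insert down in the pocket and let go of it. I then laid the wedge on the apron and pushed it, thin end first, under the insert's front. I handed the job in at about 22.6 s with the wedge still gripped; no verdict came back.

**Insert seated:** before the wedge went in, all four corners read 29–31 mm high and the plate looked square in the pocket. The depth camera reads about 1.3 mm high; the true value would be 28 mm.

**Wedge:** by the arm's pose it is flat on the plate, with its underside 7.9 mm above the bench against 8 mm for the plate. Its origin is about 84.5 mm in front of the pocket's centre and within 1 mm of its centreline.

**Lift:** three estimates from the last check gave roughly:
- insert slope: 3.7 mm
- its height at mid-length: 3.1 mm
- its grip bar: 3.9 mm

The wedge's travel alone predicts 2.9–3.3 mm. The camera figures come from few visible pixels (35 on the plate, 14 on the bar), so they are only good to about 1 mm.

**Force and clearance:** the tool was pushing with about 8 N along the wedge and 8 N down, with the finger opening at 21.5 mm on the tab. By geometry, the fingers are more than 20 mm in front of the insert.

**Not checked directly:**
- **Front rests:** I could not see that the front was off them; I infer it from the lift.
- **Bystanders:** I took no separate final measurement of these, and my moves stayed clear of them.

I viewed 11 pictures, one over the budget.

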